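# Fish the steel ring out of the gap beside the amplifier

### The arm

A 6-joint arm with a two-finger parallel gripper is mounted at the origin on the work surface. World frame = base frame: x ahead of the robot, y to its left, z up, the work surface at z = 0. Lengths are in m, angles in degrees, forces in N, time in s.
With the tool pointing down it reaches from about 0.25 to 0.725 m from the base axis. Payload 9.7 kg.
Tool frame: the origin (TCP) lies at the centre of the arm's flange, where the gripper is bolted on; the fingertips stand bot.tips_ahead ahead of it and the grasp point (between the pads) lies 155 mm ahead of it (bot.tips_ahead is the distance from the TCP to the fingertips, in m); z points along the fingers, y is the line along which they close (so a half turn about z gives the same grasp; the last joint's range is limited). The gripper opens to 85 mm and grips with 20 to 120 N. Pads are 22 mm wide; open, the fingers measure 114 mm over their backs; the gripper's body (76 mm by 85 mm) begins 54 mm behind the grasp point. The pads swing forward as they close: fully open they stand 13 mm farther back than shut.
Start: joints at [-72.021, 4.979, 10.078, 95.1, 0, 90], TCP at [0.17, -0.523, 0.405] pointing down, gripper open.
Joint ranges: [-179.16, 179.16], [-48.56, 103.87], [-65.8, 70.77], [-126.05, 130.52], [-82.76, 87.17], [-180, 180]. Speed limits (degrees/s): [127.2, 127.2, 147.25, 180, 180, 180].

### API

Orientations are given as [roll, pitch, yaw] about the fixed x, y, z axes, in that order (R = Rz(yaw) Ry(pitch) Rx(roll)).
In Python, from workcell import bot gives the robot as it stands.
- The arm moves only by the tool drive_tool, never from a script. Its argument "plan" is a list of rows, each an object of numbers: "dx", "dy", "dz": the shift along the tool's x, y, z in m; "roll": the turn about the tool's z in rad; "hand": the finger opening in m, from 0 to 0.0854. In form: [{"dx": .., "dy": .., "dz": .., "roll": .., "hand": ..}, ...]. A call has 1 to 20 rows; each row is the pose to reach, as a shift and turn from the pose commanded when the call began, along the tool's axes at that moment; what a row does not reach only later rows make up. A row lasts 1/12 s, in which the tool goes at most 41.7 mm and 7.16 degrees, less where a joint would pass 70% of its speed; a pose out of reach is approached as far as the arm can. A call with a gripper value outside its range is refused whole. The fingers move at their own pace and stop on an object; "force" is the grip in N (left out, the last holds). Time passes only in rows, so rows that repeat a pose let the fingers close. It gives the time, the measured TCP pose, the force and the opening at its end, in the units of the state.
- bot.get_obs(): the state, without advancing time (a new reading comes with each control period).
- bot.camera(name): name is "scene" or "side" or "wrist"; returns a dict with "frame" (400x640x3 uint8, red, green, blue), "z_map" (400x640 float32, m along the optical axis (not along the pixel's ray), 0 where there is no reading), "mtx" (3x3 intrinsics, pixels), "R" (3x3) and "t" (3): a world point X has camera coordinates R X + t. Camera axes: x right, y down, z forward; pixel columns grow to the right and rows downward; lengths in m; the calibration is good to about 2 mm. A picture is of the moment at which its call begins.
- bot.job_done(): hands the job in, once; it reports no verdict.
The state is a dict: "time": time; "q": joint angles; "qd": joint speeds; "joint_efforts": joint torques, N m; "ee_pos": TCP position; "tcp_rot": TCP orientation; "wrist_force": force on the tool from outside, world axes, zero at the start; "torque": the same for the moment, N m; "opening": finger opening in m.
Only numpy, scipy, OpenCV 4.12 (cv2) and the standard library are available. Lean on these libraries where they do the work, as an engineer would, in place of code of your own. Each camera call takes 0.05 s, during which the arm holds its last target. There are 200 camera calls.

### The job

A steel ring has dropped into the narrow gap between the amplifier and the wooden case. Take the rod with the bent end from the top of the small loudspeaker, put its bent end down into the ring or behind it, and draw the ring along the table out of the open end of the gap until it lies flat, wholly clear of the gap, on the table just in front of it. Do not touch the ring with the fingers; then lay the rod back on the loudspeaker as it lay before, handle on the middle of the top and bent end hanging over the edge.

Things in the scene. Friction and masses are not known exactly. Their poses are not given: they have to be found in the camera images.
- ring_center (a point): Centre of the plain steel ring lying flat on the table in the gap, its centre 50 to 110 mm inside the mouth: outer diameter 46 mm, hole 28 mm right through, 15 mm high (this point is 7.5 mm above the table); about 110 g, slides freely. z is the hole's axis. A smaller steel ring (32 mm) on the open table is not wanted.
- rod_grip (a point): Grip point of the bent rod: mid-height in its light wooden handle, 110 mm long (65 mm behind this point, 45 mm ahead), 20 mm wide, 34 mm high. x points level along the handle to the bent end, y across the 20 mm width, z up. An 8 mm aluminium rod runs on along x and bends straight down 100 mm ahead of this point. About 90 g, balanced 20 mm ahead. A straight rod with the same handle is not wanted.
- rod_tip (a point): The lower end of the bent rod, 100 mm along +x and 128 mm below rod_grip, same axes; the bent-down part is straight, upright and 8 mm thick. It hangs beyond the loudspeaker's edge, 14 mm above the table, at the start.
- gap: Grey amplifier and wooden case, fixed, with the gap between. Origin: on the table, middle of the gap's open end (mouth, robot's side); x level into the gap, y left, z up. Gap 62 mm wide, 200 mm deep, open above, closed at the back. Both walls 90 mm high: amplifier y 31 to 291 mm, case y -31 to -101 mm. Table in front free for 80 mm. A battery 17 mm high lies behind the ring, 137 mm or more in.
- speaker: The small black loudspeaker, a fixed upright box with a flat top, 90 x 90 mm, 125 mm high; origin at the middle of its underside on the table, z up, x the way the bent end points. The rod's handle lies on its top, grip point within 12 mm of the middle and 17 mm above the top.

How it is judged:
By the outcome, as a careful person would: the job done as asked, in the order asked, and still so for the second after the job is handed in, with the robot touching nothing.
It also fails if it takes over 53 s, if anything falls off the work surface, if the arm or the gripper's body presses on something with over 40 N, if the wrist force passes 120 N, or if a joint passes its speed limit or range.

## Working session

There is one attempt and no reset: what is moved stays moved. The work goes in short steps, Python scripts to look and compute and a tool call to move; the robot and the scene stay as the last step left them, time stands still between calls to the robot, and variables do not carry over. Pictures are saved under pics/ and viewed, on a budget of 10 in all, crops included, one or two more only if the job needs it, and the job is handed in when it is done.

Besides the shell and the picture viewer there is one more tool, called after ">>>" by a JSON object that holds its "name" and its "arguments". drive_tool: Moves the arm, as the interface text tells. Its arguments: {"type":"object","properties":{"plan":{"type":"array","items":{"type":"object","properties":{"dx":{"type":"number"},"dy":{"type":"number"},"dz":{"type":"number"},"roll":{"type":"number"},"hand":{"type":"number"}}}},"force":{"type":"number"}},"required":["plan"]}

```bash
mkdir -p pics; ls; cat > h.py <<'E'
import numpy as np, cv2
from workcell import bot
def save(n,f): cv2.imwrite(f'pics/{n}.png',f[:,:,::-1])
def world(c,u,v,z=None):
    K,R,t=c['mtx'],c['R'],c['t']
    d=np.linalg.inv(K)@np.array([u,v,1.])
    if z is None: return R.T@(d*c['z_map'][int(v),int(u)]-t)
    o=-R.T@t; w=R.T@d
    return o+w*(z-o[2])/w[2]
def cloud(c):
    K,R,t=c['mtx'],c['R'],c['t']
    v,u=np.mgrid[:400,:640]
    d=np.stack([u,v,np.ones_like(u)],-1)@np.linalg.inv(K).T*c['z_map'][...,None]
    return (d-t)@R
E
python3 - <<'E'
from h import *
o=bot.get_obs();print(o,bot.tips_ahead)
import pickle
D={n:bot.camera(n) for n in('scene','side')}
pickle.dump(D,open('d0.pkl','wb'))
for n in D: save(n+'0',D[n]['frame']); print(n,-D[n]['R'].T@D[n]['t'])
E
```

```text
pics
{'time': 0.0, 'q': array([-7.20206203e+01,  5.01239421e+00,  1.00338430e+01,  9.51004058e+01,
        6.34626184e-04,  9.00006254e+01]), 'qd': array([-0.09971663, -0.00413582, -0.10086244, -0.01669145, -0.05688883,
        0.03788799]), 'joint_efforts': array([-1.13256135e-04, -5.20381165e+01,  4.64806831e+01,  1.60742638e-02,
       -3.34529989e-05, -1.52280808e-05]), 'ee_pos': array([ 0.16977259, -0.52314286,  0.40396502]), 'tcp_rot': array([-1.79921043e+02, -6.33763779e-04,  1.79787535e+01]), 'wrist_force': array([-0.60440491,  0.22736006, -0.17463045]), 'torque': array([-0.08632372,  0.00460872, -0.01798736]), 'opening': 0.08489072976447336} 0.1734
scene [0.88176937 0.35637326 0.59260936]
side [0.19652506 0.36137423 0.681508  ]
```

View pics/scene0.png

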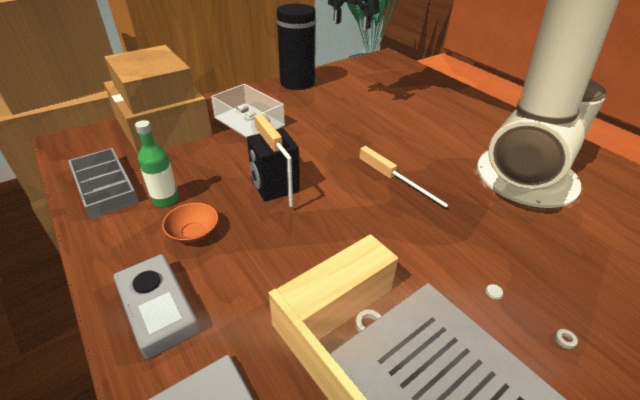

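View pics/side0.png

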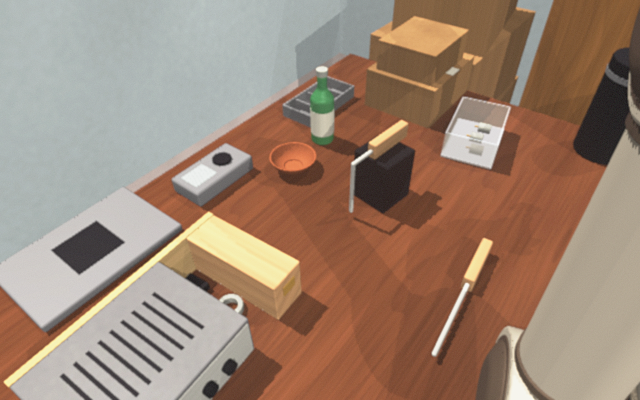

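The scene view shows the wanted ring at about (368,320) between the case and the amplifier, the bent rod on the speaker with its handle at (257–283,118–150) and its tip at (291,205), and the decoy rod at (400,180). The side view shows the ring at (232,303), the handle at (372–405,125–155) and the tip at (351,210).

```bash
python3 - <<'E'
from h import *
import pickle
D=pickle.load(open('d0.pkl','rb'))
def near(P,m): 
    q=P[m][:,:2].astype(np.float32); r=cv2.minAreaRect(q*1000); return len(q),np.round(r[0],1),np.round(r[1],1),round(r[2],1)
for n,c in D.items():
    P=cloud(c); z=P[...,2]; ok=c['z_map']>0
    hsv=cv2.cvtColor(c['frame'],cv2.COLOR_RGB2HSV)
    s={'scene':(275,150),'side':(385,165)}[n]
    u,v=np.meshgrid(np.arange(640),np.arange(400))
    b=ok&(abs(u-s[0])<45)&(abs(v-s[1])<65)
    dark=hsv[...,2]<75
    print(n,'spk',near(P,b&dark&(abs(z-.125)<.006)))
    hm=b&(z>.150)&(z<.168)&(hsv[...,1]>80)
    print('handle',near(P,hm), np.median(z[hm]))
    rm=b&(z>.03)&(z<.12)&(hsv[...,1]<60)&(hsv[...,2]>100); print('vert',rm.sum(),np.median(P[rm],0))
    gm=ok&(abs(z-.09)<.006)
    print('amp/case tops:')
    k=(hsv[...,1]<60)
    for nm,m in(('grey',gm&k),('wood',gm&~k&(hsv[...,0]>12))):
        nl,l,st,_=cv2.connectedComponentsWithStats(m.astype(np.uint8))
        for i in range(1,nl):
            if st[i,4]>300: print(nm,st[i],near(P,l==i))
    r={'scene':(368,320),'side':(232,303)}[n]
    rm=ok&(abs(u-r[0])<22)&(abs(v-r[1])<22)&(abs(z-.015)<.005)&(hsv[...,1]<70)&(hsv[...,2]>120)
    print('ring',near(P,rm),np.median(P[rm],0))
E
```

```text
scene spk (621, array([ 548. , -301.2]), array([89.5, 88.5]), 83.5)
handle (312, array([ 548.7, -314.7]), array([108.9,  19.9]), 84.1) 0.15811676951352585
vert 879 [ 0.50588851 -0.52344371  0.05777066]
amp/case tops:
grey [  331   283   235   117 15161] (15161, array([606.4, 253.1]), array([199.3, 222.2]), 3.1)
wood [112   0 135  18 365] (365, array([  356.9, -1510.3]), array([260.9, 598.5]), 60.2)
wood [  0  36 108  27 421] (421, array([  847., -1241.]), array([334.8,  18.6]), 8.4)
wood [ 269  235  130  165 5831] (5831, array([620.9, 113.1]), array([212.1, 206.8]), 3.3)
ring (193, array([598.8,  98.7]), array([45.8, 26.8]), 2.8) [0.6007171  0.09760564 0.01447513]
side spk (687, array([ 543.8, -300.6]), array([87.5, 89.4]), 80.8)
handle (428, array([ 547.5, -315.9]), array([110.4,  21.8]), 83.7) 0.15904073075085995
vert 136 [ 0.55796839 -0.20584151  0.07978551]
amp/case tops:
grey [  0   0 126  44 482] (482, array([1836., -344.]), array([460.6,  20.5]), 89.6)
grey [   10   262   238   138 18184] (18184, array([604. , 270.3]), array([201.9, 259.6]), 3.1)
wood [367  62 106  38 422] (422, array([ 622.9, -670.7]), array([309.7, 156.1]), 49.8)
wood [   4  212  295  176 5442] (5442, array([616.2, 204.6]), array([215. , 392.2]), 3.2)
ring (185, array([597.9,  97.2]), array([45.5, 26.2]), 3.5) [0.60055536 0.09574395 0.01542339]
```

```bash
cat >> h.py <<'E'
from scipy.spatial.transform import Rotation as Ro
def go(x,y,z,yaw=None):
    o=bot.get_obs(); R=Ro.from_euler('xyz',o['tcp_rot'],degrees=True)
    y0=o['tcp_rot'][2]; a=np.radians(y0)
    R=Ro.from_euler('xyz',[180,0,y0],degrees=True)
    d=R.inv().apply(np.array([x,y,z])-o['ee_pos'])
    roll=0 if yaw is None else -np.radians((yaw-y0+180)%360-180)
    print('go',np.round(d,4),'roll',round(roll,3),'rows',np.linalg.norm(d)/.0417,abs(roll)/.125)
def st():
    o=bot.get_obs(); print({k:np.round(o[k],4) for k in('time','q','ee_pos','tcp_rot','wrist_force','torque','opening')})
E
python3 - <<'E'
from h import *
import pickle
D=pickle.load(open('d0.pkl','rb'))['scene']
print('thermos',world(D,297,85,0),'box',world(D,248,130,0),'bottle',world(D,162,200,0))
go(.549,-.305,.405)
E
```

```text
thermos [ 0.21212463 -0.74226723  0.        ] box [ 0.48526743 -0.56634168  0.        ] bottle [ 0.78447721 -0.39734264  0.        ]
go [ 0.4281 -0.0904 -0.001 ] roll 0 rows 10.491851312127345 0.0
```

>>> {"name": "drive_tool", "arguments": {"plan": [{"dx": 0,"dy": 0,"dz": 0,"roll": 0.1,"hand": 0.06},{"dx": 0,"dy": 0,"dz": 0,"roll": 0.1,"hand": 0.06}], "force": 40}}

```text
time: 0.27
ee_pos: [0.1698, -0.5231, 0.4043]
tcp_rot: [-180.0, 0.0, 12.0]
wrist_force: [-0.7, -0.0, -0.4]
opening: 0.0639
```

```bash
python3 -c "
from h import *
st(); go(.549,-.305,.405,84); go(.549,-.305,.405,-96)"
```

```text
{'time': np.float64(0.2667), 'q': array([-7.20211e+01,  4.99880e+00,  1.00512e+01,  9.51011e+01,
       -1.40000e-03,  9.59786e+01]), 'ee_pos': array([ 0.1698, -0.5231,  0.4043]), 'tcp_rot': array([-1.799517e+02,  6.500000e-03,  1.200030e+01]), 'wrist_force': array([-0.711 , -0.0476, -0.426 ]), 'torque': array([0.0584, 0.0237, 0.0133]), 'opening': np.float64(0.0639)}
go [ 0.4163 -0.1345 -0.0007] roll -1.257 rows 10.491602130743905 10.053056889781725
go [ 0.4163 -0.1345 -0.0007] roll 1.885 rows 10.491602130743905 15.079684338936621
```

>>> {"name": "drive_tool", "arguments": {"plan": [{"dx": 0.416,"dy": -0.1345,"dz": -0.001,"roll": -1.257,"hand": 0.06},{"dx": 0.416,"dy": -0.1345,"dz": -0.001,"roll": -1.257,"hand": 0.06},{"dx": 0.416,"dy": -0.1345,"dz": -0.001,"roll": -1.257,"hand": 0.06},{"dx": 0.416,"dy": -0.1345,"dz": -0.001,"roll": -1.257,"hand": 0.06},{"dx": 0.416,"dy": -0.1345,"dz": -0.001,"roll": -1.257,"hand": 0.06},{"dx": 0.416,"dy": -0.1345,"dz": -0.001,"roll": -1.257,"hand": 0.06},{"dx": 0.416,"dy": -0.1345,"dz": -0.001,"roll": -1.257,"hand": 0.06},{"dx": 0.416,"dy": -0.1345,"dz": -0.001,"roll": -1.257,"hand": 0.06},{"dx": 0.416,"dy": -0.1345,"dz": -0.001,"roll": -1.257,"hand": 0.06},{"dx": 0.416,"dy": -0.1345,"dz": -0.001,"roll": -1.257,"hand": 0.06},{"dx": 0.416,"dy": -0.1345,"dz": -0.001,"roll": -1.257,"hand": 0.06},{"dx": 0.416,"dy": -0.1345,"dz": -0.001,"roll": -1.257,"hand": 0.06},{"dx": 0.416,"dy": -0.1345,"dz": -0.001,"roll": -1.257,"hand": 0.06},{"dx": 0.416,"dy": -0.1345,"dz": -0.001,"roll": -1.257,"hand": 0.06},{"dx": 0.416,"dy": -0.1345,"dz": -0.001,"roll": -1.257,"hand": 0.06},{"dx": 0.416,"dy": -0.1345,"dz": -0.001,"roll": -1.257,"hand": 0.06}]}}

```text
time: 1.6
ee_pos: [0.5468, -0.3042, 0.4061]
tcp_rot: [180.0, 0.0, 84.2]
wrist_force: [0.7, -0.4, -0.1]
opening: 0.0602
```

```bash
python3 - <<'E'
from h import *
st()
c=bot.camera('wrist'); save('w1',c['frame'])
P=cloud(c); z=P[...,2]; hsv=cv2.cvtColor(c['frame'],cv2.COLOR_RGB2HSV)
m=(c['z_map']>0)&(z>.15)&(z<.168)&(hsv[...,1]>60)&(np.hypot(P[...,0]-.549,P[...,1]+.305)<.12)
r=cv2.minAreaRect((P[m][:,:2]*1000).astype(np.float32)); print(m.sum(),r)
E
```

```text
{'time': np.float64(1.6), 'q': array([-2.90877e+01,  1.58727e+01,  2.27396e+01,  9.68464e+01,
       -6.30000e-03,  6.67097e+01]), 'ee_pos': array([ 0.5468, -0.3042,  0.4061]), 'tcp_rot': array([1.799836e+02, 1.390000e-02, 8.420260e+01]), 'wrist_force': array([ 0.7077, -0.3728, -0.1387]), 'torque': array([0.007 , 0.0225, 0.0056]), 'opening': np.float64(0.0602)}
3158 ((548.4901733398438, -317.71539306640625), (110.02244567871094, 20.002845764160156), 83.92457580566406)
```

View pics/w1.png

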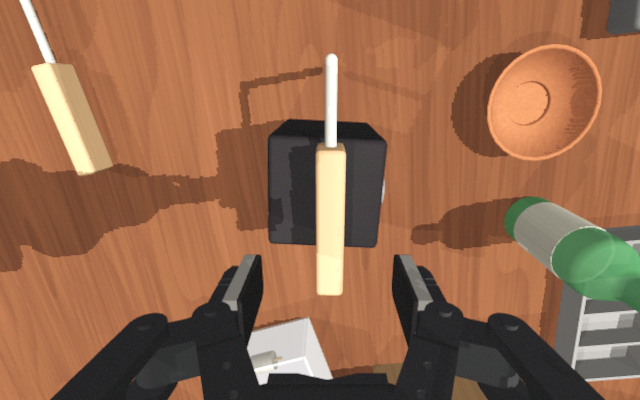

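The wrist picture shows the handle at (330,145–295) between the fingers and the rod running up to (332,58), so this is the bent rod, well aligned. Next I work out the descent.

```bash
python3 -c "
from h import *
go(.5493,-.3064,.303,84)"
```

```text
go [-0.002   0.0026  0.1031] roll 0.003 rows 2.473139094974215 0.02785633431018434
```

>>> {"name": "drive_tool", "arguments": {"plan": [{"dx": -0.002,"dy": 0.0026,"dz": 0.03,"roll": 0.003,"hand": 0.06},{"dx": -0.002,"dy": 0.0026,"dz": 0.06,"roll": 0.003,"hand": 0.06},{"dx": -0.002,"dy": 0.0026,"dz": 0.08,"roll": 0.003,"hand": 0.06},{"dx": -0.002,"dy": 0.0026,"dz": 0.093,"roll": 0.003,"hand": 0.06},{"dx": -0.002,"dy": 0.0026,"dz": 0.1,"roll": 0.003,"hand": 0.06},{"dx": -0.002,"dy": 0.0026,"dz": 0.103,"roll": 0.003,"hand": 0.06},{"dx": -0.002,"dy": 0.0026,"dz": 0.103,"roll": 0.003,"hand": 0.06},{"dx": -0.002,"dy": 0.0026,"dz": 0.103,"roll": 0.003,"hand": 0.06}]}}

```text
time: 2.32
ee_pos: [0.5501, -0.306, 0.3039]
tcp_rot: [179.9, 0.0, 84.1]
wrist_force: [0.5, 0.7, -0.3]
opening: 0.0598
```

>>> {"name": "drive_tool", "arguments": {"plan": [{"hand": 0.03},{"hand": 0.02},{"hand": 0.01},{"hand": 0.01},{"hand": 0.01},{"hand": 0.01},{"hand": 0.01},{"hand": 0.01},{"hand": 0.01}], "force": 50}}

```text
invalid input at $.plan[0]: expected keys dx, dy, dz, roll, hand
```

```bash
python3 -c "
from h import *
st()"
```

```text
{'time': np.float64(2.3167), 'q': array([-2.90822e+01,  1.50507e+01,  1.04174e+01,  8.52818e+01,
       -1.20000e-03,  6.68380e+01]), 'ee_pos': array([ 0.5501, -0.306 ,  0.3039]), 'tcp_rot': array([1.799223e+02, 3.450000e-02, 8.407980e+01]), 'wrist_force': array([ 0.5251,  0.6633, -0.3089]), 'torque': array([ 0.0133, -0.0238,  0.0568]), 'opening': np.float64(0.0598)}
```

>>> {"name": "drive_tool", "arguments": {"plan": [{"dx": 0,"dy": 0,"dz": 0,"roll": 0,"hand": 0.03},{"dx": 0,"dy": 0,"dz": 0,"roll": 0,"hand": 0.015},{"dx": 0,"dy": 0,"dz": 0,"roll": 0,"hand": 0.01},{"dx": 0,"dy": 0,"dz": 0,"roll": 0,"hand": 0.01},{"dx": 0,"dy": 0,"dz": 0,"roll": 0,"hand": 0.01},{"dx": 0,"dy": 0,"dz": 0,"roll": 0,"hand": 0.01},{"dx": 0,"dy": 0,"dz": 0,"roll": 0,"hand": 0.01},{"dx": 0,"dy": 0,"dz": 0,"roll": 0,"hand": 0.01},{"dx": 0,"dy": 0,"dz": 0,"roll": 0,"hand": 0.01},{"dx": 0,"dy": 0,"dz": 0,"roll": 0,"hand": 0.01}], "force": 50}}

```text
time: 3.15
ee_pos: [0.5503, -0.3057, 0.3035]
tcp_rot: [179.9, 0.0, 84.1]
wrist_force: [0.1, -0.2, 5.7]
opening: 0.0192
```

```bash
python3 -c "
from h import *
st()
go(.5493,-.3064,.42,84)
go(.588,.008,.42,84)"
```

```text
{'time': np.float64(3.15), 'q': array([-2.90577e+01,  1.50573e+01,  1.03806e+01,  8.52474e+01,
        4.00000e-04,  6.68428e+01]), 'ee_pos': array([ 0.5503, -0.3057,  0.3035]), 'tcp_rot': array([1.799301e+02, 2.950000e-02, 8.409940e+01]), 'wrist_force': array([ 0.1288, -0.2447,  5.7293]), 'torque': array([-0.0395,  0.0184, -0.011 ]), 'opening': np.float64(0.0192)}
go [-0.0008 -0.0009 -0.1165] roll 0.002 rows 2.794936948942992 0.013878980896826766
go [ 0.316   0.0053 -0.1165] roll 0.002 rows 8.076860916178589 0.013878980896826766
```

>>> {"name": "drive_tool", "arguments": {"plan": [{"dx": 0,"dy": 0,"dz": -0.015,"roll": 0,"hand": 0.01},{"dx": 0,"dy": 0,"dz": -0.04,"roll": 0,"hand": 0.01},{"dx": 0,"dy": 0,"dz": -0.075,"roll": 0,"hand": 0.01},{"dx": 0,"dy": 0,"dz": -0.105,"roll": 0,"hand": 0.01},{"dx": 0.01,"dy": 0,"dz": -0.1165,"roll": 0,"hand": 0.01},{"dx": 0.03,"dy": 0.001,"dz": -0.1165,"roll": 0,"hand": 0.01},{"dx": 0.06,"dy": 0.001,"dz": -0.1165,"roll": 0,"hand": 0.01},{"dx": 0.09,"dy": 0.002,"dz": -0.1165,"roll": 0,"hand": 0.01},{"dx": 0.12,"dy": 0.002,"dz": -0.1165,"roll": 0,"hand": 0.01},{"dx": 0.15,"dy": 0.003,"dz": -0.1165,"roll": 0,"hand": 0.01},{"dx": 0.18,"dy": 0.003,"dz": -0.1165,"roll": 0,"hand": 0.01},{"dx": 0.21,"dy": 0.004,"dz": -0.1165,"roll": 0,"hand": 0.01},{"dx": 0.24,"dy": 0.004,"dz": -0.1165,"roll": 0,"hand": 0.01},{"dx": 0.27,"dy": 0.005,"dz": -0.1165,"roll": 0,"hand": 0.01},{"dx": 0.295,"dy": 0.005,"dz": -0.1165,"roll": 0,"hand": 0.01},{"dx": 0.31,"dy": 0.005,"dz": -0.1165,"roll": 0,"hand": 0.01},{"dx": 0.316,"dy": 0.005,"dz": -0.1165,"roll": 0,"hand": 0.01},{"dx": 0.316,"dy": 0.005,"dz": -0.1165,"roll": 0,"hand": 0.01},{"dx": 0.316,"dy": 0.005,"dz": -0.1165,"roll": 0,"hand": 0.01}]}}

```text
time: 4.73
ee_pos: [0.5876, 0.0079, 0.4187]
tcp_rot: [-180.0, 0.0, 84.1]
wrist_force: [0.6, 0.4, -0.6]
opening: 0.0192
```

```bash
python3 - <<'E'
from h import *
st()
import pickle
D={n:bot.camera(n) for n in('scene','side','wrist')}
pickle.dump(D,open('d1.pkl','wb'))
a=cv2.resize(D['scene']['frame'][200:400,260:500],None,fx=1.6,fy=1.6); b=cv2.resize(D['side']['frame'][200:400,120:360],None,fx=1.6,fy=1.6)
top=np.hstack([a,b]); w=cv2.resize(D['wrist']['frame'],(400,250)); w=np.hstack([w,np.zeros((250,top.shape[1]-400,3),np.uint8)])
save('m1',np.vstack([top,w])); print(top.shape)
for n in D:
    P=cloud(D[n]);z=P[...,2];hsv=cv2.cvtColor(D[n]['frame'],cv2.COLOR_RGB2HSV)
    d=np.hypot(P[...,0]-.598,P[...,1]-.1075)
    m=(D[n]['z_map']>0)&(z>.125)&(z<.24)&(d<.03)&(hsv[...,1]<70)
    print(n,m.sum(),np.median(P[m],0),P[m][:,2].min() if m.any() else 0)
    m=(D[n]['z_map']>0)&(z>.01)&(z<.02)&(d<.035)&(hsv[...,1]<70)&(hsv[...,2]>110)
    if m.any(): print('ring',m.sum(),P[m].min(0),P[m].max(0))
E
```

```text
{'time': np.float64(4.7333), 'q': array([ 7.75400e-01,  1.06757e+01,  1.79805e+01,  9.73475e+01,
       -1.71000e-02,  9.66541e+01]), 'ee_pos': array([0.5876, 0.0079, 0.4187]), 'tcp_rot': array([-1.799596e+02,  2.200000e-02,  8.412130e+01]), 'wrist_force': array([ 0.6366,  0.4228, -0.5882]), 'torque': array([-0.0503, -0.0072,  0.0385]), 'opening': np.float64(0.0192)}
(320, 768, 3)
scene 287 [0.59989152 0.10808607 0.19535582] 0.13240895283147497
ring 193 [0.57720446 0.08547249 0.01007508] [0.6209352  0.11327285 0.01763771]
side 242 [0.59462156 0.10665809 0.19284123] 0.13295272203276412
ring 184 [0.57458822 0.08460976 0.0101023 ] [0.61997967 0.11128935 0.01819668]
wrist 0 [nan nan nan] 0
ring 570 [0.57631047 0.08560008 0.01164461] [0.62106168 0.12454043 0.01781839]
  return _methods._mean(a, axis=axis, dtype=dtype,
  ret = um.true_divide(
```

View pics/m1.png

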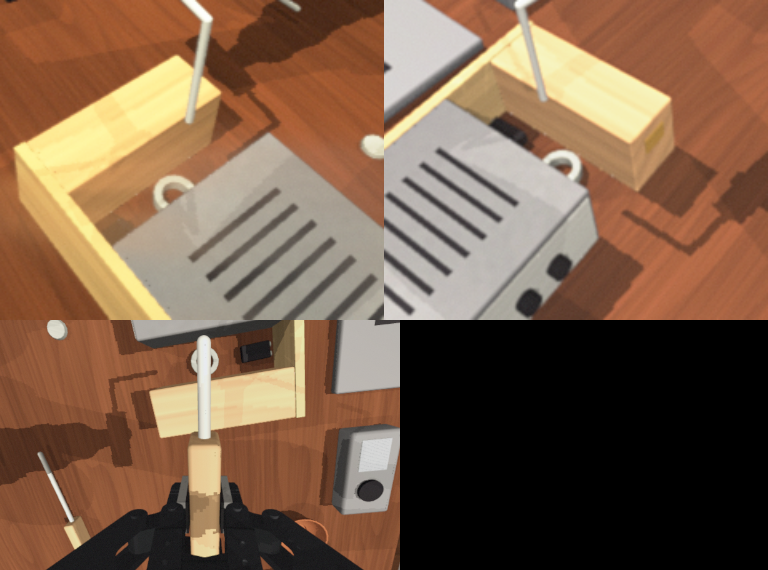

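The picture shows the tip hanging above the ring in the gap (ring at (175,195) in the top-left panel, and right under the bend in the wrist panel). The tip is within about 2 mm of the hole's axis, so I lower it in.

>>> {"name": "drive_tool", "arguments": {"plan": [{"dx": 0.002,"dy": 0.001,"dz": 0.02,"roll": 0,"hand": 0.01},{"dx": 0.002,"dy": 0.001,"dz": 0.045,"roll": 0,"hand": 0.01},{"dx": 0.002,"dy": 0.001,"dz": 0.07,"roll": 0,"hand": 0.01},{"dx": 0.002,"dy": 0.001,"dz": 0.088,"roll": 0,"hand": 0.01},{"dx": 0.002,"dy": 0.001,"dz": 0.1,"roll": 0,"hand": 0.01},{"dx": 0.002,"dy": 0.001,"dz": 0.108,"roll": 0,"hand": 0.01},{"dx": 0.002,"dy": 0.001,"dz": 0.114,"roll": 0,"hand": 0.01},{"dx": 0.002,"dy": 0.001,"dz": 0.119,"roll": 0,"hand": 0.01},{"dx": 0.002,"dy": 0.001,"dz": 0.1225,"roll": 0,"hand": 0.01},{"dx": 0.002,"dy": 0.001,"dz": 0.1225,"roll": 0,"hand": 0.01},{"dx": 0.002,"dy": 0.001,"dz": 0.1225,"roll": 0,"hand": 0.01}]}}

```text
time: 5.8
ee_pos: [0.5889, 0.01, 0.2972]
tcp_rot: [180.0, -0.0, 84.1]
wrist_force: [0.2, 0.8, -0.8]
opening: 0.019
```

```bash
python3 - <<'E'
from h import *
st()
D={n:bot.camera(n) for n in('scene','side')}
a=cv2.resize(D['scene']['frame'][220:380,300:460],None,fx=2.4,fy=2.4); b=cv2.resize(D['side']['frame'][220:380,150:310],None,fx=2.4,fy=2.4)
save('m2',np.hstack([a,b]))
p=bot.get_obs()['ee_pos']
g=np.array([.9985,.054,0])
go(*(p-.12*g)); 
E
```

```text
{'time': np.float64(5.8), 'q': array([ 9.73600e-01,  9.48380e+00,  3.16100e+00,  8.36386e+01,
       -8.00000e-04,  9.68743e+01]), 'ee_pos': array([0.5889, 0.01  , 0.2972]), 'tcp_rot': array([ 1.799615e+02, -3.800000e-03,  8.409930e+01]), 'wrist_force': array([ 0.1988,  0.758 , -0.81  ]), 'torque': array([-0.0101,  0.0067, -0.0899]), 'opening': np.float64(0.019)}
go [-0.0188 -0.1185 -0.    ] roll 0 rows 2.87758021342326 0.0
```

View pics/m2.png

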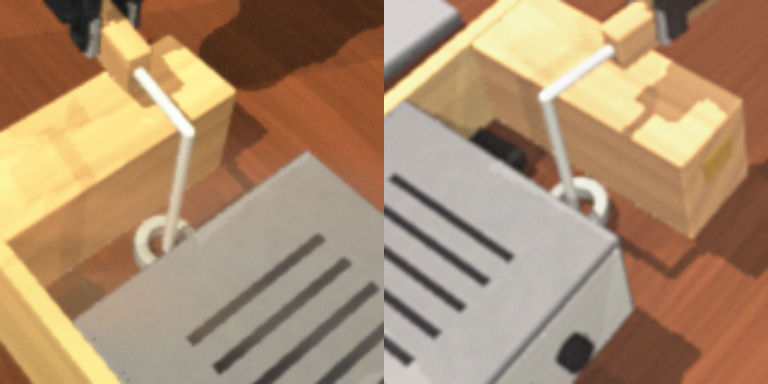

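The tip is inside the hole: rod foot at (170,250) against the ring at (163,243) in the left panel, (573,200) against (582,203) in the right. Wrist forces are near zero, so I draw it out along the gap.

>>> {"name": "drive_tool", "arguments": {"plan": [{"dx": -0.001,"dy": -0.006,"dz": 0.001,"roll": 0,"hand": 0.01},{"dx": -0.0019,"dy": -0.012,"dz": 0.002,"roll": 0,"hand": 0.01},{"dx": -0.0032,"dy": -0.02,"dz": 0.002,"roll": 0,"hand": 0.01},{"dx": -0.0048,"dy": -0.03,"dz": 0.002,"roll": 0,"hand": 0.01},{"dx": -0.0064,"dy": -0.04,"dz": 0.002,"roll": 0,"hand": 0.01},{"dx": -0.0079,"dy": -0.05,"dz": 0.002,"roll": 0,"hand": 0.01},{"dx": -0.0095,"dy": -0.06,"dz": 0.002,"roll": 0,"hand": 0.01},{"dx": -0.0111,"dy": -0.07,"dz": 0.002,"roll": 0,"hand": 0.01},{"dx": -0.0127,"dy": -0.08,"dz": 0.002,"roll": 0,"hand": 0.01},{"dx": -0.0143,"dy": -0.09,"dz": 0.002,"roll": 0,"hand": 0.01},{"dx": -0.0159,"dy": -0.1,"dz": 0.002,"roll": 0,"hand": 0.01},{"dx": -0.0175,"dy": -0.11,"dz": 0.002,"roll": 0,"hand": 0.01},{"dx": -0.019,"dy": -0.12,"dz": 0.002,"roll": 0,"hand": 0.01},{"dx": -0.0203,"dy": -0.128,"dz": 0.002,"roll": 0,"hand": 0.01},{"dx": -0.0211,"dy": -0.133,"dz": 0.002,"roll": 0,"hand": 0.01},{"dx": -0.0215,"dy": -0.1353,"dz": 0.002,"roll": 0,"hand": 0.01},{"dx": -0.0215,"dy": -0.1353,"dz": 0.002,"roll": 0,"hand": 0.01},{"dx": -0.0215,"dy": -0.1353,"dz": 0.002,"roll": 0,"hand": 0.01}]}}

```text
time: 7.4
ee_pos: [0.4521, 0.0025, 0.2947]
tcp_rot: [180.0, -0.0, 84.1]
wrist_force: [0.3, -0.9, -0.3]
opening: 0.0192
```

```bash
cat >> h.py <<'E'
def ringcheck(near=(.47,.10)):
    for n in('scene','side','wrist'):
        c=bot.camera(n);P=cloud(c);z=P[...,2];hsv=cv2.cvtColor(c['frame'],cv2.COLOR_RGB2HSV)
        m=(c['z_map']>0)&(z>.01)&(z<.02)&(np.hypot(P[...,0]-near[0],P[...,1]-near[1])<.06)&(hsv[...,1]<70)&(hsv[...,2]>110)
        if m.sum()>30:
            q=P[m]; a=q[:,:2]-[.5129,.1038]; g=np.array([[.9985,.054],[-.054,.9985]]); a=a@g.T
            print(n,m.sum(),'min',q.min(0),'max',q.max(0),'gap frame',a.min(0),a.max(0),'mean z',q[:,2].mean())
        yield n,c
E
python3 - <<'E'
from h import *
st()
D=dict(ringcheck())
a=cv2.resize(D['scene']['frame'][220:380,300:540],None,fx=1.6,fy=1.6); b=cv2.resize(D['side']['frame'][220:380,130:370],None,fx=1.6,fy=1.6)
save('m3',np.hstack([a,b]))
E
```

```text
{'time': np.float64(7.4), 'q': array([ 3.21700e-01, -9.23650e+00, -1.58675e+01,  8.33626e+01,
        9.00000e-04,  9.62198e+01]), 'ee_pos': array([0.4521, 0.0025, 0.2947]), 'tcp_rot': array([ 1.799937e+02, -1.600000e-03,  8.410190e+01]), 'wrist_force': array([ 0.2577, -0.8524, -0.2745]), 'torque': array([-0.0203,  0.0244, -0.027 ]), 'opening': np.float64(0.0192)}
scene 172 min [0.44952043 0.0783056  0.01005646] max [0.4940308  0.11532929 0.01888927] gap frame [-0.06344821 -0.02331845] [-0.01901167  0.01451034] mean z 0.014220357684753276
side 402 min [0.44829126 0.07709087 0.01002528] max [0.5159681  0.14369657 0.01961329] gap frame [-0.06479618 -0.0245803 ] [0.00474158 0.03994625] mean z 0.014905679697537541
wrist 1528 min [0.44929334 0.07684052 0.01106667] max [0.49453046 0.12205647 0.01837444] gap frame [-0.06366803 -0.02489605] [-0.01846052  0.02051419] mean z 0.015668557671949628
```

View pics/m3.png

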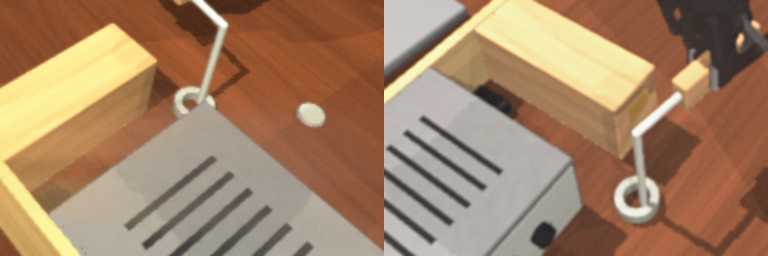

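The ring lies at gap x −64 to −18 mm (right panel, ring at (637,198)): wholly clear of the gap, flat, rod tip in the hole. I centre the tip in the hole and lift straight up.

>>> {"name": "drive_tool", "arguments": {"plan": [{"dx": 0.0005,"dy": 0.003,"dz": 0,"roll": 0,"hand": 0.01},{"dx": 0.001,"dy": 0.006,"dz": 0,"roll": 0,"hand": 0.01},{"dx": 0.0013,"dy": 0.008,"dz": 0,"roll": 0,"hand": 0.01},{"dx": 0.0013,"dy": 0.008,"dz": 0,"roll": 0,"hand": 0.01},{"dx": 0.0013,"dy": 0.008,"dz": -0.005,"roll": 0,"hand": 0.01},{"dx": 0.0013,"dy": 0.008,"dz": -0.015,"roll": 0,"hand": 0.01},{"dx": 0.0013,"dy": 0.008,"dz": -0.035,"roll": 0,"hand": 0.01},{"dx": 0.0013,"dy": 0.008,"dz": -0.065,"roll": 0,"hand": 0.01},{"dx": 0.0013,"dy": 0.008,"dz": -0.095,"roll": 0,"hand": 0.01},{"dx": 0.0013,"dy": 0.008,"dz": -0.115,"roll": 0,"hand": 0.01},{"dx": 0.0013,"dy": 0.008,"dz": -0.125,"roll": 0,"hand": 0.01},{"dx": 0.0013,"dy": 0.008,"dz": -0.125,"roll": 0,"hand": 0.01}]}}

```text
time: 8.55
ee_pos: [0.4602, 0.003, 0.4224]
tcp_rot: [179.8, -0.0, 84.1]
wrist_force: [0.4, -0.3, -1.9]
opening: 0.019
```

```bash
python3 - <<'E'
from h import *
st()
D=dict(ringcheck())
go(.5502,-.3058,.42,84.1); go(.5502,-.3058,.3045,84.1)
E
```

```text
{'time': np.float64(8.55), 'q': array([ 3.76000e-01, -6.96170e+00,  2.87500e-01,  9.70223e+01,
       -1.40000e-03,  9.62766e+01]), 'ee_pos': array([0.4602, 0.003 , 0.4224]), 'tcp_rot': array([ 1.797743e+02, -2.340000e-02,  8.409940e+01]), 'wrist_force': array([ 0.4164, -0.2867, -1.9239]), 'torque': array([-0.0004, -0.0957, -0.0077]), 'opening': np.float64(0.019)}
scene 191 min [0.45036998 0.07842055 0.01010754] max [0.49609827 0.11575759 0.01706401] gap frame [-0.06283423 -0.02345024] [-0.0169038   0.01489728] mean z 0.014376778603035748
side 423 min [0.4486285  0.07777177 0.01010303] max [0.51419035 0.14357491 0.01921563] gap frame [-0.06447845 -0.0239883 ] [0.00302274 0.03981529] mean z 0.014859506699036072
wrist 562 min [0.449585   0.07864775 0.01016421] max [0.51151875 0.14283591 0.01813822] gap frame [-0.06349888 -0.02333809] [0.00065332 0.03905956] mean z 0.015624190809550197
go [-0.2979  0.1214 -0.0015] roll -0.0 rows 7.714345396159744 0.00015291133706937335
go [-0.2979  0.1214  0.114 ] roll -0.0 rows 8.18395373671135 0.00015291133706937335
```

>>> {"name": "drive_tool", "arguments": {"plan": [{"dx": -0.015,"dy": 0.006,"dz": 0,"roll": 0,"hand": 0.01},{"dx": -0.04,"dy": 0.0163,"dz": 0,"roll": 0,"hand": 0.01},{"dx": -0.07,"dy": 0.0285,"dz": 0,"roll": 0,"hand": 0.01},{"dx": -0.1,"dy": 0.0408,"dz": 0,"roll": 0,"hand": 0.01},{"dx": -0.13,"dy": 0.053,"dz": 0,"roll": 0,"hand": 0.01},{"dx": -0.16,"dy": 0.0652,"dz": 0,"roll": 0,"hand": 0.01},{"dx": -0.19,"dy": 0.0774,"dz": 0,"roll": 0,"hand": 0.01},{"dx": -0.22,"dy": 0.0897,"dz": 0,"roll": 0,"hand": 0.01},{"dx": -0.25,"dy": 0.1019,"dz": 0,"roll": 0,"hand": 0.01},{"dx": -0.275,"dy": 0.112,"dz": 0,"roll": 0,"hand": 0.01},{"dx": -0.29,"dy": 0.1182,"dz": 0,"roll": 0,"hand": 0.01},{"dx": -0.298,"dy": 0.1214,"dz": 0,"roll": 0,"hand": 0.01},{"dx": -0.298,"dy": 0.1214,"dz": 0,"roll": 0,"hand": 0.01},{"dx": -0.298,"dy": 0.1214,"dz": 0.02,"roll": 0,"hand": 0.01},{"dx": -0.298,"dy": 0.1214,"dz": 0.05,"roll": 0,"hand": 0.01},{"dx": -0.298,"dy": 0.1214,"dz": 0.075,"roll": 0,"hand": 0.01},{"dx": -0.298,"dy": 0.1214,"dz": 0.09,"roll": 0,"hand": 0.01},{"dx": -0.298,"dy": 0.1214,"dz": 0.1,"roll": 0,"hand": 0.01},{"dx": -0.298,"dy": 0.1214,"dz": 0.106,"roll": 0,"hand": 0.01},{"dx": -0.298,"dy": 0.1214,"dz": 0.106,"roll": 0,"hand": 0.01}]}}

```text
time: 10.37
ee_pos: [0.5501, -0.3051, 0.3129]
tcp_rot: [-179.9, -0.0, 84.1]
wrist_force: [-0.6, -0.0, -1.0]
opening: 0.0193
```

```bash
python3 - <<'E'
from h import *
st()
D={n:bot.camera(n) for n in('scene','side')}
a=cv2.resize(D['scene']['frame'][80:240,200:360],None,fx=2.4,fy=2.4); b=cv2.resize(D['side']['frame'][80:240,300:460],None,fx=2.4,fy=2.4)
save('m4',np.hstack([a,b]))
go(.5502,-.3058,.3040,84.1)
E
```

```text
{'time': np.float64(10.3667), 'q': array([-2.90172e+01,  1.50819e+01,  1.14469e+01,  8.64425e+01,
        7.00000e-03,  6.68456e+01]), 'ee_pos': array([ 0.5501, -0.3051,  0.3129]), 'tcp_rot': array([-1.799315e+02, -3.690000e-02,  8.413720e+01]), 'wrist_force': array([-0.5679, -0.002 , -0.9675]), 'torque': array([-0.0507,  0.0109,  0.0037]), 'opening': np.float64(0.0193)}
go [-0.0003 -0.0001  0.0108] roll 0.0 rows 0.25921677210763433 0.0031688722318035647
```

View pics/m4.png

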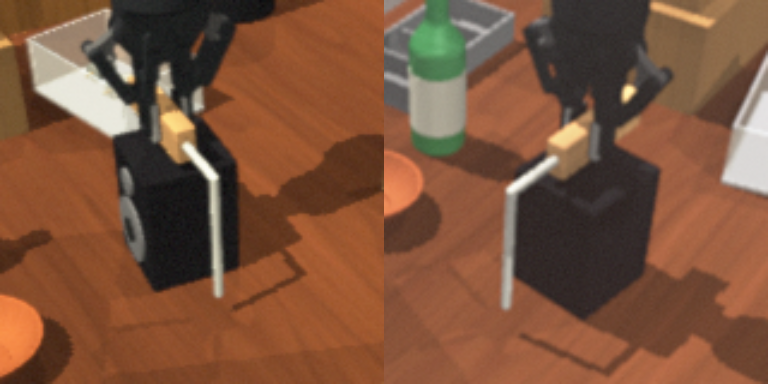

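The handle is just above the speaker top and the rod hangs clear of its edge (tip at (218,295) left, (507,305) right). I lower the last millimetres and watch the force.

>>> {"name": "drive_tool", "arguments": {"plan": [{"dx": 0,"dy": 0,"dz": 0.003,"roll": 0,"hand": 0.01},{"dx": 0,"dy": 0,"dz": 0.006,"roll": 0,"hand": 0.01},{"dx": 0,"dy": 0,"dz": 0.008,"roll": 0,"hand": 0.01},{"dx": 0,"dy": 0,"dz": 0.0085,"roll": 0,"hand": 0.01},{"dx": 0,"dy": 0,"dz": 0.0085,"roll": 0,"hand": 0.01},{"dx": 0,"dy": 0,"dz": 0.0085,"roll": 0,"hand": 0.01}]}}

```text
time: 10.97
ee_pos: [0.5502, -0.3059, 0.3052]
tcp_rot: [-180.0, -0.0, 84.1]
wrist_force: [0.4, 0.4, -0.4]
opening: 0.0193
```

>>> {"name": "drive_tool", "arguments": {"plan": [{"dx": 0,"dy": 0,"dz": 0.0005,"roll": 0,"hand": 0.01},{"dx": 0,"dy": 0,"dz": 0.001,"roll": 0,"hand": 0.01},{"dx": 0,"dy": 0,"dz": 0.001,"roll": 0,"hand": 0.01},{"dx": 0,"dy": 0,"dz": 0.001,"roll": 0,"hand": 0.01}]}}

```text
time: 11.3
ee_pos: [0.5502, -0.3059, 0.3042]
tcp_rot: [-180.0, -0.0, 84.1]
wrist_force: [1.0, 0.4, -0.7]
opening: 0.0193
```

>>> {"name": "drive_tool", "arguments": {"plan": [{"dx": 0,"dy": 0,"dz": 0.0003,"roll": 0,"hand": 0.01},{"dx": 0,"dy": 0,"dz": 0.0006,"roll": 0,"hand": 0.01},{"dx": 0,"dy": 0,"dz": 0.0006,"roll": 0,"hand": 0.01},{"dx": 0,"dy": 0,"dz": 0.0006,"roll": 0,"hand": 0.01}]}}

```text
time: 11.63
ee_pos: [0.5502, -0.3059, 0.3036]
tcp_rot: [-180.0, -0.0, 84.1]
wrist_force: [0.4, 0.2, -1.6]
opening: 0.0192
```

>>> {"name": "drive_tool", "arguments": {"plan": [{"dx": 0,"dy": 0,"dz": 0.0004,"roll": 0,"hand": 0.01},{"dx": 0,"dy": 0,"dz": 0.0008,"roll": 0,"hand": 0.01},{"dx": 0,"dy": 0,"dz": 0.0008,"roll": 0,"hand": 0.01},{"dx": 0,"dy": 0,"dz": 0.0008,"roll": 0,"hand": 0.01}]}}

```text
time: 11.97
ee_pos: [0.5501, -0.3059, 0.3034]
tcp_rot: [180.0, 0.0, 84.1]
wrist_force: [-2.1, 1.3, 4.9]
opening: 0.0196
```

Contact is felt (4.9 N, same height as at the grasp). I open slowly, then rise.

>>> {"name": "drive_tool", "arguments": {"plan": [{"dx": 0,"dy": 0,"dz": 0,"roll": 0,"hand": 0.022},{"dx": 0,"dy": 0,"dz": 0,"roll": 0,"hand": 0.03},{"dx": 0,"dy": 0,"dz": 0,"roll": 0,"hand": 0.045},{"dx": 0,"dy": 0,"dz": 0,"roll": 0,"hand": 0.06},{"dx": 0,"dy": 0,"dz": 0,"roll": 0,"hand": 0.06},{"dx": 0,"dy": 0,"dz": 0,"roll": 0,"hand": 0.06},{"dx": 0,"dy": 0,"dz": 0,"roll": 0,"hand": 0.06},{"dx": 0,"dy": 0,"dz": -0.01,"roll": 0,"hand": 0.06},{"dx": 0,"dy": 0,"dz": -0.03,"roll": 0,"hand": 0.06},{"dx": 0,"dy": 0,"dz": -0.06,"roll": 0,"hand": 0.06},{"dx": 0,"dy": 0,"dz": -0.09,"roll": 0,"hand": 0.06},{"dx": 0,"dy": 0,"dz": -0.11,"roll": 0,"hand": 0.06},{"dx": 0,"dy": 0,"dz": -0.12,"roll": 0,"hand": 0.06},{"dx": 0,"dy": 0,"dz": -0.12,"roll": 0,"hand": 0.06}]}}

```text
time: 13.13
ee_pos: [0.5501, -0.3059, 0.4266]
tcp_rot: [179.7, 0.1, 84.1]
wrist_force: [-0.1, -0.9, 0.4]
opening: 0.0599
```

```bash
python3 - <<'E'
from h import *
st()
D=dict(ringcheck())
for n in D:
    P=cloud(D[n]); z=P[...,2]; hsv=cv2.cvtColor(D[n]['frame'],cv2.COLOR_RGB2HSV)
    m=(D[n]['z_map']>0)&(z>.15)&(z<.168)&(hsv[...,1]>60)&(np.hypot(P[...,0]-.549,P[...,1]+.305)<.09)
    print(n,m.sum(),cv2.minAreaRect((P[m][:,:2]*1000).astype(np.float32)),z[m].mean())
a=cv2.resize(D['scene']['frame'][80:400,200:520],None,fx=1.2,fy=1.2); b=cv2.resize(D['side']['frame'][80:400,180:500],None,fx=1.2,fy=1.2)
save('m5',np.hstack([a,b]))
E
```

```text
{'time': np.float64(13.1333), 'q': array([-2.90735e+01,  1.69177e+01,  2.63488e+01,  9.91392e+01,
        3.00000e-04,  6.68257e+01]), 'ee_pos': array([ 0.5501, -0.3059,  0.4266]), 'tcp_rot': array([1.797316e+02, 1.146000e-01, 8.410050e+01]), 'wrist_force': array([-0.1163, -0.9221,  0.396 ]), 'torque': array([ 0.0388, -0.053 ,  0.0217]), 'opening': np.float64(0.0599)}
scene 186 min [0.44916768 0.07838956 0.01008931] max [0.49433395 0.11798648 0.01731189] gap frame [-0.06422586 -0.02331704] [-0.01865264  0.01714545] mean z 0.014247321372187744
side 420 min [0.4480733  0.07756481 0.01010543] max [0.51422462 0.14371896 0.01992107] gap frame [-0.06499087 -0.02408207] [0.00311249 0.0400035 ] mean z 0.014769115711939305
scene 317 ((550.3519287109375, -315.52044677734375), (109.5820083618164, 19.995967864990234), 84.70813751220703) 0.15728781606062378
side 428 ((549.2969360351562, -316.9342041015625), (110.35615539550781, 21.540565490722656), 84.10989379882812) 0.15793341649801818
wrist 3095 ((550.1729125976562, -317.8837890625), (109.86878967285156, 20.028499603271484), 84.45668029785156) 0.15960457316525933
```

View pics/m5.png

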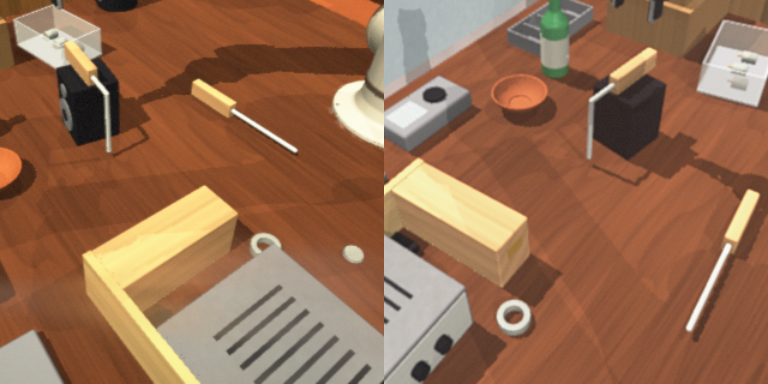

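The ring lies flat in front of the mouth ((515,317), right panel). The rod is back on the speaker with its bent end over the edge, and the gripper is clear.

```bash
python3 -c "
from workcell import bot
print(bot.job_done())"
```

```text
the job is handed in; nothing more can be done
None
```

I took the bent rod from the loudspeaker, lowered its tip into the ring's hole, drew the ring out of the gap and laid the rod back. The job was handed in at about 13 s of the 53 s allowed. No verdict was given.

- **Ring:** it lies flat on the table, about 19 to 64 mm in front of the mouth and wholly clear of the gap. The fingers never touched it. The side camera's colour mask gave a maximum about 3 mm inside the mouth, because it also picked up part of the amplifier's front. The scene camera and the picture show the ring clear.
- **Rod:** the handle is within about 2 mm and 1° of where it lay, by all three cameras. That puts the grip point about 5 to 6 mm from the middle of the top, with the bent end hanging over the edge.
- **Forces:** the highest wrist force reported at the end of any move was about 6 N. The gripper is open and clear of everything.

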